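# Close and lock the filter housing

### The arm

A 7-joint arm with a two-finger parallel gripper is mounted at the origin on the work surface; the furniture and walls round the work are solid. World frame = base frame: x ahead of the robot, y to its left, z up, the work surface at z = 0. Lengths are in m, angles in rad, forces in N, time in s.
With the tool pointing down it reaches from about 0.4 to 0.875 m from the base axis. Payload 6.5 kg.
Tool frame: the origin (TCP) lies at the very end of the fingers, on their centre line; the grasp point (between the pads) lies 19 mm behind it (bot.grip_depth is the distance from the TCP to the grasp point, in m); z points along the fingers, y is the line along which they close (so a half turn about z gives the same grasp; the last joint's range is limited). The gripper opens to 85 mm and grips with 20 to 120 N. Pads are 22 mm wide; open, the fingers measure 114 mm over their backs; the gripper's body (76 mm by 85 mm) begins 54 mm behind the grasp point. The pads swing forward as they close: fully open they stand 13 mm farther back than shut.
Start: joints at [-1.261, 0.536, -0.004, 1.538, 0.003, 1.067, -0.071], TCP at [0.239, 0.605, 0.231] pointing down, gripper open.
Joint ranges: [-2.7, 2.7], [-0.37, 2.16], [-1.27, 1.26], [0.24, 2.4], [-1.31, 4.45], [0.19, 1.91], [-2.76, 2.76]. Speed limits (rad/s): [2.39, 2.39, 3.14, 3.14, 3.14, 3.14, 3.14].

### API

Orientations are given as a unit quaternion [x, y, z, w].
In Python, from station import bot gives the robot as it stands. The module is installed in compiled form; this text tells all that it offers.
- The arm moves only by the tool arm_command, never from a script. Its argument "rows" is text: rows parted by semicolons, each of 5 numbers parted by spaces: the shift along the tool's x, y, z in m, then the turn about the tool's z in degrees, then the opening, from 0 (shut) to 1 (fully open). A call has 1 to 8 rows; each row is the pose to reach, as a shift and turn from the pose commanded when the call began, along the tool's axes at that moment; what a row does not reach only later rows make up. A row lasts 1/10 s, in which the tool goes at most 50 mm and 8.59 degrees, less where a joint would pass 70% of its speed; a pose out of reach is approached as far as the arm can. A call with a gripper value outside its range is refused whole. The fingers move at their own pace and stop on an object; "force" is the grip in N (left out, the last holds). Time passes only in rows, so rows that repeat a pose let the fingers close. It gives the time, the measured TCP pose, the force, the opening and the grip force at its end, in the units of the state.
- bot.observe(): the state, without advancing time (a new reading comes with each control period).
- bot.snapshot(name): name is "side" or "top" or "wrist"; returns a dict with "img" (420x560x3 uint8, blue, green, red), "z_map" (420x560 float32, m along the optical axis (not along the pixel's ray), 0 where there is no reading), "intrinsics" (3x3 intrinsics, pixels), "distortion" ([k1, k2, p1, p2, k3] as OpenCV has them; the pictures are not rectified), "extrinsics" (4x4, takes a point from camera to world coordinates); the wrist camera has in their place "mount" (4x4, takes a point from camera to tool coordinates, whose origin is the TCP and whose axes are the flange's). Camera axes: x right, y up, looking along -z (the intrinsics and any distortion apply to the point x, -y, -z); pixel columns grow to the right and rows downward; lengths in m; the calibration is good to about 2 mm. A picture is of the moment at which its call begins: read the wrist's pose just before it.
- bot.hand_in(): hands the job in; it is judged then, once.
The state is a dict: "clock": time; "joints": joint angles; "qd": joint speeds; "joint_torque": joint torques, N m; "tcp_pos": TCP position; "tcp_rot": TCP orientation; "wrist_force": force on the tool from outside, world axes, zero at the start; "moment": the same for the moment, N m; "width": opening from 0.0 (shut) to 1.0 (fully open); "grasp_force": force on a finger pad.
Only numpy, scipy, OpenCV 4.12 (cv2) and the standard library are available. Lean on these libraries where they do the work, as an engineer would, in place of code of your own. Each camera call takes 0.05 s, during which the arm holds its last target. There are 200 camera calls.

### The job

The cover of the grey filter housing has been left ajar. Push it down with the fingertips from above until it lies flush, then set a fingertip in the wide slot of its round quarter-turn latch and turn it a quarter turn clockwise, as far as it goes, so that the cover is locked. Do not take hold of or lift the cover, and leave the things standing round it alone.

Things in the scene. Friction and masses are not known exactly. Their poses are not given: they have to be found in the camera images.
- housing: Low grey filter housing fixed to the desk, 200 (x) x 180 (y) x 80 mm high under its cover; origin at the centre of its underside, on the desk; x points from the cover's free front edge (robot's side) to its hinge (far side), z up. The hinge line lies 100 mm in +x of the origin, 80 mm above the desk.
- cover (a joint): Angle of the grey cover plate (206 x 186 x 6 mm) in rad: 0 = flush (hard stop; its upper face is then 86 mm above the desk), grows as its front edge rises; 0.2 to 0.4 at the start. The hinge is stiff: the cover stays where it is left; 2 to 4 N down near the front edge moves it.
- cover_press (a point): Point on the cover's upper face, midway along its front strip: 187 mm from the hinge line, 16 mm in from the cover's front edge; moves with the cover, axes those of the cover. The bare strip between front edge and latch collar is 36 mm wide here.
- latch (a joint): Latch angle in rad: 0 = open, slot along the housing's y; grows clockwise seen from above to 1.571 = locked (hard stop), slot along the housing's x. 0 to 0.3 at the start. Stays put; needs about 0.06 N m (2 to 3 N at a slot end). A cam tongue on it runs under a bracket in the housing and locks the cover; turned with the cover up, it lands on the bracket and keeps the cover from closing.
- latch_center (a point): On the latch axis at the level of the slot's floor: 5 mm in -x of the housing's origin and 90 mm above the desk when closed. Round metal head 101 mm across inside a fixed aluminium collar (about 125 mm outside) that stands 20 mm above the cover. The slot, 40 mm wide, 16 mm deep, runs right across the head between two D-shaped cheeks level with the collar. Axes turn with the latch: y along the slot.
- slot_end (a point): On the slot's floor 29 mm from the latch axis, near one end of the slot; turns with the latch: in housing -y of the axis (robot's right) when open, in -x (nearest the front edge) when locked. A good place for a fingertip. A tip narrower than the slot has play and must be carried further round, until the latch stops.
- gasket: Black rubber gasket frame on the underside of the cover, 4 mm thick; not to be touched. Origin on the hinge line, axes of the cover.
- screwdriver: Small red-handled flat screwdriver, 19 x 147 x 18 mm, lying loose beside the housing on its +y side; origin at the centre of its underside. Bystander.
- pen: Pen with a blue cap, 140 mm long, lying loose beside the housing on its -y side; origin at the centre of its underside. Bystander.
- bottle: White bottle with a blue cap, 48 mm across, 104 mm high, loose; origin at the centre of its underside. Bystander.
- tub: Yellow tub with a lid, 67 mm across, 90 mm high, loose; origin at the centre of its underside. Bystander.
- red_bottle: White bottle with a red cap, 52 mm across, 124 mm high, loose; origin at the centre of its underside. Bystander.

How it is judged:
By the outcome, as a careful person would: the job done as asked, in the order asked, and still so for the second after the job is handed in, with the robot touching nothing.
It also fails if it takes over 48 s, if anything falls off the work surface, if the arm or the gripper's body presses on something with over 40 N, if the wrist force passes 120 N, or if a joint passes its speed limit or range.

## Working session

There is one attempt and no reset: what is moved stays moved. The work goes in short steps, Python scripts to look and compute and a tool call to move; the robot and the scene stay as the last step left them, time stands still between calls to the robot, and variables do not carry over. Pictures are saved under pics/ and viewed, at most 10 in all, crops included, and the job is handed in when it is done.

Besides the shell and the picture viewer there is one more tool, called by a JSON object that holds its "method" and its "body", one argument or row to a line. arm_command: Moves the arm, as the interface text tells. Its arguments: {"type":"object","properties":{"rows":{"type":"string"},"force":{"type":"number"}},"required":["rows"]}

```bash
mkdir -p pics; cat > h.py <<'E'
import numpy as np, cv2
from scipy.spatial.transform import Rotation as R
from station import bot
def cloud(s, T):
    z=s["z_map"]; h,w=z.shape
    u,v=np.meshgrid(np.arange(w),np.arange(h))
    p=cv2.undistortPoints(np.stack([u,v],-1).reshape(-1,1,2).astype(np.float32),np.array(s["intrinsics"],float),np.array(s["distortion"],float)).reshape(h,w,2)
    P=np.stack([p[...,0]*z,-p[...,1]*z,-z],-1)
    T=np.array(T); W=P@T[:3,:3].T+T[:3,3]; W[z==0]=np.nan
    return W
def tool():
    o=bot.observe(); T=np.eye(4); T[:3,:3]=R.from_quat(o["tcp_rot"]).as_matrix(); T[:3,3]=o["tcp_pos"]; return T,o
E
python3 - <<'E'
from h import *
T,o=tool(); print(o); print(T)
a=[]
for n in("top","side"):
    s=bot.snapshot(n); W=cloud(s,s["extrinsics"]); np.savez(n,W=W,img=s["img"]); cv2.imwrite(f"pics/{n}1.png",s["img"])
    print(n,np.array(s["extrinsics"])[:3,3])
E
```

```text
{'clock': 0.0, 'joints': array([-1.26116521,  0.5371955 , -0.00444431,  1.53886742,  0.00258888,
        1.0672976 , -0.07120916]), 'qd': array([-1.36382843e-03,  1.30185551e-03,  1.14773331e-03, -2.15799793e-03,
       -3.70182352e-04,  8.08135030e-05, -4.38296717e-04]), 'joint_torque': array([-4.02909354e-04, -5.83413112e+01,  1.04865331e+00, -2.59097028e+01,
        1.24269249e-02,  9.77601274e-03,  2.31020425e-05]), 'tcp_pos': array([0.2383582 , 0.60403841, 0.23039625]), 'tcp_rot': array([ 1.86780890e-01,  9.82401203e-01, -8.74536968e-04, -1.06970911e-04]), 'wrist_force': array([-0.44263341, -0.37405154,  0.44614857]), 'moment': array([ 0.00864583, -0.02725765, -0.00769728]), 'grasp_force': 0.0, 'width': 1.0023515749129426}
[[-9.30225775e-01  3.66987355e-01 -5.36870290e-04  2.38358197e-01]
 [ 3.66987729e-01  9.30224268e-01 -1.67833209e-03  6.04038406e-01]
 [-1.16516883e-04 -1.75825258e-03 -9.99998447e-01  2.30396252e-01]
 [ 0.00000000e+00  0.00000000e+00  0.00000000e+00  1.00000000e+00]]
top [ 0.4806076  -0.08307207  1.29949715]
side [0.40445608 0.69835522 0.73840495]
```

View pics/top1.png

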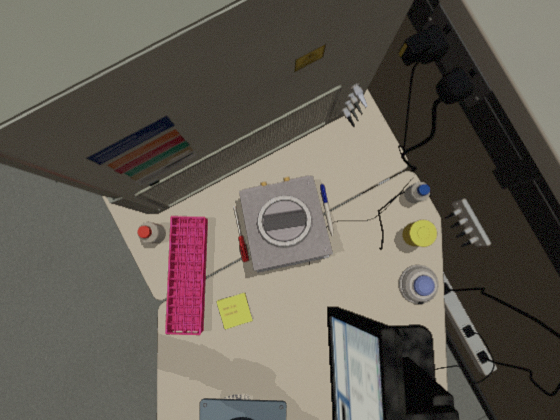

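View pics/side1.png

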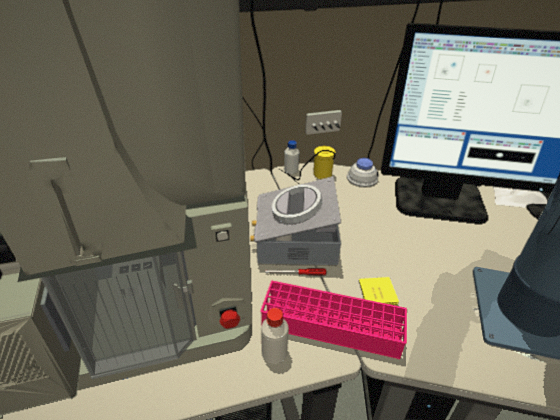

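Top view: housing centred near (285,222), its hinge lugs at (265,183) and (287,179). The slot runs roughly left to right. The screwdriver is at (242,247) and the pen at (325,205). The side view shows the cover ajar, with the front edge towards the robot.

```bash
python3 - <<'E'
from h import *
d=np.load("top.npz"); W=d["W"]; img=d["img"]
for u,v in [(243,405),(285,222),(285,260),(300,195),(265,183),(287,179),(242,247),(325,205),(150,180),(420,190)]: print(u,v,W[v,u].round(3))
x0=W[222,285]
m=(np.abs(W[...,0]-x0[0])<.2)&(np.abs(W[...,1]-x0[1])<.2)&(W[...,2]>.07)&(W[...,2]<.25)
m[:170]=0;m[280:]=0
n,l,st,c=cv2.connectedComponentsWithStats(m.astype(np.uint8)); k=l[222,285]; m=l==k
print(st[k])
P=W[m]
# RANSAC plane = cover face
rng=np.random.default_rng(0);best=0
for _ in range(2000):
    a,b,cc=P[rng.choice(len(P),3)]; nn=np.cross(b-a,cc-a); L=np.linalg.norm(nn)
    if L<1e-4: continue
    nn/=L; q=np.abs((P-a)@nn)<.003
    if q.sum()>best: best=q.sum();Q=q
C=P[Q].mean(0); nn=np.linalg.svd(P[Q]-C)[2][2]; nn*=np.sign(nn[2]); print("plane",best,len(P),C.round(4),nn.round(4),"tilt",np.arccos(nn[2]),"uphill yaw",np.degrees(np.arctan2(-nn[1],-nn[0])))
h=(P-C)@nn; print("h hist",np.histogram(h,bins=np.arange(-.03,.04,.004)))
pl=P[np.abs(h)<.006]
r=cv2.minAreaRect((pl[:,:2]*1000).astype(np.float32)); print(r, cv2.boxPoints(r))
np.savez("fit",C=C,n=nn)
M=h>.013; print("collar/cheeks",P[M].mean(0), cv2.minEnclosingCircle((P[M][:,:2]*1000).astype(np.float32)))
big=cv2.resize(img[160:290,220:350],None,fx=5,fy=4.6,interpolation=cv2.INTER_CUBIC); 
hs=np.full(m.shape,np.nan); hs[m]=h
hv=np.nan_to_num(np.clip((hs+.03)/.06,0,1)*255).astype(np.uint8)[170:280,230:340]
cv2.imwrite("pics/h.png",np.hstack([cv2.resize(img[170:280,230:340],(396,396)),cv2.resize(cv2.applyColorMap(hv,2),(396,396),interpolation=0)]))
E
```

```text
243 405 [ 0.097 -0.     0.011]
285 222 [ 0.553 -0.093  0.123]
285 260 [ 0.464 -0.095  0.144]
300 195 [ 0.62  -0.127  0.103]
265 183 [ 0.655 -0.04   0.042]
287 179 [ 0.667 -0.096  0.044]
242 247 [0.492 0.015 0.018]
325 205 [ 0.607 -0.196  0.008]
150 180 [0.607 0.16  0.387]
420 190 [ 0.64  -0.416  0.105]
[ 239  175   94   97 6557]
plane 3761 6557 [ 0.5517 -0.0905  0.1186] [0.2991 0.0733 0.9514] tilt 0.31300631665564593 uphill yaw -166.21942141728175
h hist (array([   0,    0,    0,    0,    0,   15,  871, 2847, 1017,  172,  102,
        364,  827,  163,    2,    0,    0]), array([-0.03 , -0.026, -0.022, -0.018, -0.014, -0.01 , -0.006, -0.002,
        0.002,  0.006,  0.01 ,  0.014,  0.018,  0.022,  0.026,  0.03 ,
        0.034,  0.038]))
((557.236083984375, -90.09810638427734), (199.3193359375, 186.3985595703125), 13.656850814819336) [[ 438.38913   -23.064116]
 [ 482.39902  -204.19267 ]
 [ 676.083    -157.1321  ]
 [ 632.0731     23.99646 ]]
collar/cheeks [ 0.55612808 -0.08987485  0.13735903] ((556.739501953125, -90.31742858886719), 62.24855041503906)
```

View pics/h.png

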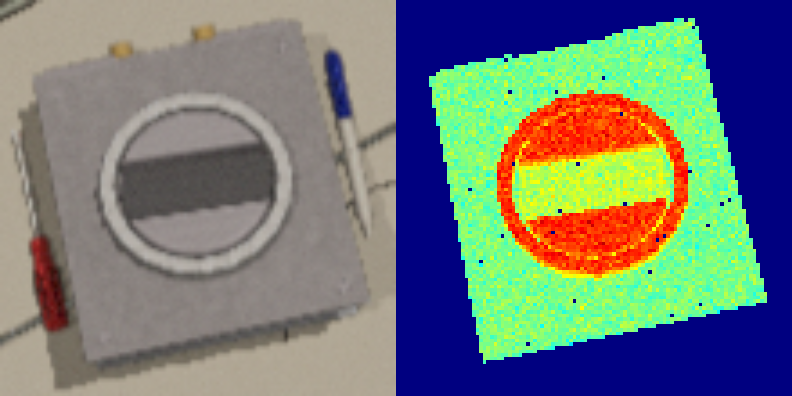

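Depth map: the cover plane tilts 0.313 rad, with the housing at yaw 13.7° and its origin near (0.550, -0.092). The collar top measures 137 mm and the model predicts 137 mm. Next I check the cabinet clearance along the path, the slot angle and the front strip.

```bash
python3 - <<'E'
from h import *
A=np.concatenate([np.load(n+".npz")["W"].reshape(-1,3) for n in("top","side")])
for y in np.arange(-.3,.65,.1):
    q=A[(A[:,1]>y)&(A[:,1]<y+.1)&(A[:,2]>.16)&(A[:,0]>.2)&(A[:,0]<1.0)]
    print(round(y,1),len(q), np.percentile(q[:,0],1).round(3) if len(q)>20 else None)
f=np.load("fit.npz"); C,n=f["C"],f["n"]; W=np.load("top.npz")["W"]; P=W[170:280,230:340].reshape(-1,3); h=(P-C)@n
yaw=np.radians(13.7); ex=np.array([np.cos(yaw),np.sin(yaw),0]); ey=np.cross([0,0,1],ex); ax=np.cross(ey,n)
M=h>.013; c=np.r_[cv2.minEnclosingCircle((P[M][:,:2]*1000).astype(np.float32))[0],0]/1000; c[2]=P[M][:,2].mean()
u=(P-c)@ax; v=(P-c)@ey; q=(np.hypot(u,v)<.042)&M
best=max(np.arange(-.2,.5,.01),key=lambda t:np.sum(np.abs(u[q]*np.cos(t)-v[q]*np.sin(t))>.0195)-0*t)
for s in(1,-1):
  qq=q&(s*u>0); t=np.linspace(-.2,.5,36); print([ (round(k,2), np.percentile((s*(u[qq]*np.cos(k)-v[qq]*np.sin(k))),3).round(4)) for k in t[::3]])
E
```

```text
-0.3 23239 0.203
-0.2 20413 0.248
-0.1 11332 0.699
0.0 17293 0.642
0.1 21835 0.584
0.2 19919 0.568
0.3 44933 0.611
0.4 21118 0.696
0.5 0 None
0.6 0 None
[(np.float64(-0.2), np.float64(-0.0052)), (np.float64(-0.14), np.float64(-0.0035)), (np.float64(-0.08), np.float64(-0.0015)), (np.float64(-0.02), np.float64(0.0001)), (np.float64(0.04), np.float64(0.0012)), (np.float64(0.1), np.float64(0.0015)), (np.float64(0.16), np.float64(0.0016)), (np.float64(0.22), np.float64(0.0017)), (np.float64(0.28), np.float64(0.0017)), (np.float64(0.34), np.float64(0.0016)), (np.float64(0.4), np.float64(0.0015)), (np.float64(0.46), np.float64(0.0017))]
[(np.float64(-0.2), np.float64(0.0024)), (np.float64(-0.14), np.float64(0.0023)), (np.float64(-0.08), np.float64(0.0022)), (np.float64(-0.02), np.float64(0.0015)), (np.float64(0.04), np.float64(0.0005)), (np.float64(0.1), np.float64(-0.0012)), (np.float64(0.16), np.float64(-0.003)), (np.float64(0.22), np.float64(-0.0045)), (np.float64(0.28), np.float64(-0.0066)), (np.float64(0.34), np.float64(-0.0089)), (np.float64(0.4), np.float64(-0.011)), (np.float64(0.46), np.float64(-0.0129))]
```

{"method": "arm_command", "body": {
  "rows": "0 0 -0.03 0 0;-0.07 -0.07 -0.03 -8 0;-0.11 -0.11 -0.03 -16 0;-0.14 -0.14 -0.03 -24 0;-0.18 -0.17 -0.03 -32 0;-0.21 -0.20 -0.03 -35.2 0;-0.25 -0.24 -0.03 -35.2 0;-0.28 -0.27 -0.03 -35.2 0"
}}

```text
clock: 0.9
tcp_pos: [0.3845, 0.2843, 0.2611]
tcp_rot: [-0.119, 0.993, -0.0, -0.0]
wrist_force: [1.5, -0.1, -0.5]
width: -0.0
grasp_force: 0.0
```

{"method": "arm_command", "body": {
  "rows": "0 -0.046 0 0 0;0 -0.092 0 0 0;0 -0.138 0 0 0;0.005 -0.184 0 0 0;0.008 -0.23 0.01 0 0;0.01 -0.276 0.02 0 0;0.015 -0.322 0.04 0 0;0.015 -0.368 0.06 0 0"
}}

```text
clock: 1.7
tcp_pos: [0.4561, -0.076, 0.2011]
tcp_rot: [-0.119, 0.993, 0.0, 0.0]
wrist_force: [0.4, 0.3, -0.6]
width: -0.002
grasp_force: 0.0
```

```bash
python3 - <<'E'
from h import *
T,o=tool(); s=bot.snapshot("wrist"); print(T[:3,3],o["wrist_force"]); np.savez("w1",W=cloud(s,T@np.array(s["mount"])),img=s["img"]); cv2.imwrite("pics/w1.png",s["img"])
E
```

```text
[ 0.45605271 -0.07602656  0.201122  ] [ 0.44658624  0.34602134 -0.58351322]
```

View pics/w1.png

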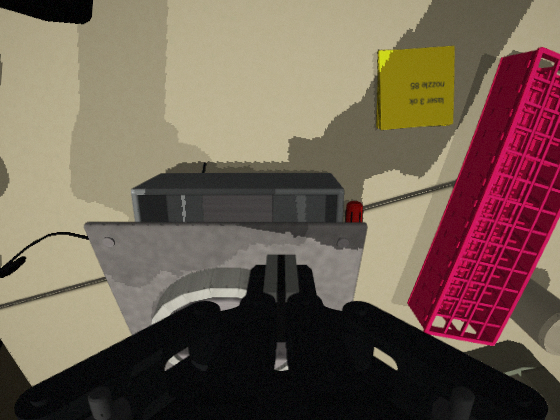

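The wrist view shows the fingertips at (280,260), over the front strip. The cover's front edge is at row 222, columns 87–365, with the latch collar behind the fingers. The arm is still settling, so I let it settle and check the edge numerically.

```bash
python3 - <<'E'
from h import *
W=np.load("w1.npz")["W"]
for u,v in [(92,226),(230,226),(360,226),(120,250),(340,250),(140,300),(272,262),(290,262),(280,258)]: print(u,v,W[v,u].round(4))
yaw=np.radians(13.7); ex=np.array([np.cos(yaw),np.sin(yaw)]); ey=np.array([-ex[1],ex[0]])
for u,v in [(92,226),(230,226),(360,226)]: p=W[v,u,:2]-[.55,-.092]; print(p@ex,p@ey)
E
```

```text
92 226 [ 0.4798 -0.1957  0.1469]
230 226 [ 0.4577 -0.1073  0.1477]
360 226 [ 0.4386 -0.0265  0.1461]
120 250 [ 0.4953 -0.178   0.1413]
340 250 [ 0.4593 -0.0329  0.1417]
140 300 [ 0.5426 -0.1655  0.1259]
272 262 [ 0.4445 -0.0812  0.213 ]
290 262 [ 0.4426 -0.0736  0.2132]
280 258 [ 0.4437 -0.0778  0.2089]
-0.092795324541652 -0.0840977864604923
-0.09331645399970666 0.00703460672495792
-0.0927260389987308 0.09005957802276673
```

{"method": "arm_command", "body": {
  "rows": "0 0 0 0 0;0 0 0 0 0;0 0 0 0 0"
}}

```text
clock: 2.05
tcp_pos: [0.4565, -0.0727, 0.2018]
tcp_rot: [-0.12, 0.993, 0.0, 0.0]
wrist_force: [0.1, 0.1, -0.2]
width: -0.003
grasp_force: 0.0
```

{"method": "arm_command", "body": {
  "rows": "-0.004 -0.02 0.01 0 0;-0.008 -0.041 0.02 0 0;-0.008 -0.041 0.037 0 0;-0.008 -0.041 0.037 0 0;-0.008 -0.041 0.037 0 0"
}}

```text
clock: 2.55
tcp_pos: [0.4739, -0.1108, 0.1649]
tcp_rot: [-0.12, 0.993, 0.0, -0.0]
wrist_force: [-0.6, 1.0, 0.3]
width: 0.001
grasp_force: 0.0
```

{"method": "arm_command", "body": {
  "rows": "0 0 0.01 0 0;0.001 0 0.018 0 0;0.002 0 0.026 0 0;0.003 0 0.034 0 0;0.005 0 0.042 0 0;0.006 0 0.050 0 0;0.007 0 0.058 0 0;0.008 0 0.065 0 0"
}}

```text
clock: 3.35
tcp_pos: [0.4659, -0.1141, 0.0988]
tcp_rot: [-0.119, 0.993, -0.0, -0.0]
wrist_force: [-1.0, 0.6, 1.0]
width: 0.001
grasp_force: 0.3
```

{"method": "arm_command", "body": {
  "rows": "0 0 0.004 0 0;0.001 0 0.008 0 0;0.001 0 0.012 0 0;0.001 0 0.014 0 0;0.001 0 0.014 0 0"
}}

```text
clock: 3.85
tcp_pos: [0.465, -0.1143, 0.086]
tcp_rot: [-0.119, 0.993, 0.0, -0.0]
wrist_force: [-2.9, 1.1, 8.3]
width: 0.003
grasp_force: 4.1
```

{"method": "arm_command", "body": {
  "rows": "0 0 0.001 0 0;0 0 0.002 0 0;0 0 0.002 0 0"
}}

```text
clock: 4.15
tcp_pos: [0.4651, -0.1144, 0.0857]
tcp_rot: [-0.119, 0.993, 0.001, 0.0]
wrist_force: [-9.5, 2.9, 33.0]
width: 0.001
grasp_force: 16.7
```

{"method": "arm_command", "body": {
  "rows": "0 0 -0.02 0 0;0 0 -0.06 0 0;0 0 -0.07 0 0;0 0 -0.07 0 0;0 0 -0.07 0 0"
}}

```text
clock: 4.65
tcp_pos: [0.4647, -0.114, 0.1529]
tcp_rot: [-0.119, 0.993, 0.0, -0.0]
wrist_force: [0.2, -0.5, -0.8]
width: -0.004
grasp_force: 0.0
```

```bash
cat > chk.py <<'E'
from h import *
import sys
T,o=tool(); print(T[:3,3],o["wrist_force"])
s=bot.snapshot("top"); W=cloud(s,s["extrinsics"]); cv2.imwrite(f"pics/{sys.argv[1]}.png",cv2.resize(s["img"][160:290,220:350],(585,585),interpolation=cv2.INTER_CUBIC))
yaw=np.radians(13.7); ex=np.array([np.cos(yaw),np.sin(yaw)]); ey=np.array([-ex[1],ex[0]])
P=W[160:290,220:350].reshape(-1,3); d=P[:,:2]-[.55,-.092]; u,v=d@ex,d@ey; r=np.hypot(u+.005,v)
q=(r>.07)&(np.abs(u)<.095)&(np.abs(v)<.085)&(np.abs(P[:,2]-.09)<.03)
A=np.c_[u[q],v[q],np.ones(q.sum())]; k=np.linalg.lstsq(A,P[q,2],rcond=None)[0]; print("cover slope x,y, z0",k.round(4),q.sum())
m=(np.abs(P[:,2]-.106)<.007)&(np.hypot(u+.005,v)<.08)
(c,rad)=cv2.minEnclosingCircle((np.c_[u,v][m]*1000).astype(np.float32)); print("collar centre in housing mm",c,rad, "world",np.array([.55,-.092])+(c[0]*ex+c[1]*ey)/1000)
h=(np.abs(P[:,2]-.09)<.006)&(np.hypot(u-c[0]/1000,v-c[1]/1000)<.045)
w=np.c_[u,v][h]; w=w-w.mean(0); t=np.linalg.svd(w,full_matrices=False)[2][0]; t=-t*np.sign(t[1]); print("slot dir",t,"latch angle",np.arctan2(-t[0],-t[1]), h.sum())
E
python3 chk.py c1
```

```text
[ 0.4646595  -0.11400228  0.15287067] [ 0.20343538 -0.48609984 -0.75800364]
cover slope x,y, z0 [ 0.001  -0.0013  0.0862] 2116
collar centre in housing mm (-4.802763938903809, -0.03824908658862114) 62.47781753540039 world [ 0.54534294 -0.09317464]
slot dir [-0.07176778 -0.99742137] latch angle 0.07182952946886965 525
```

View pics/c1.png

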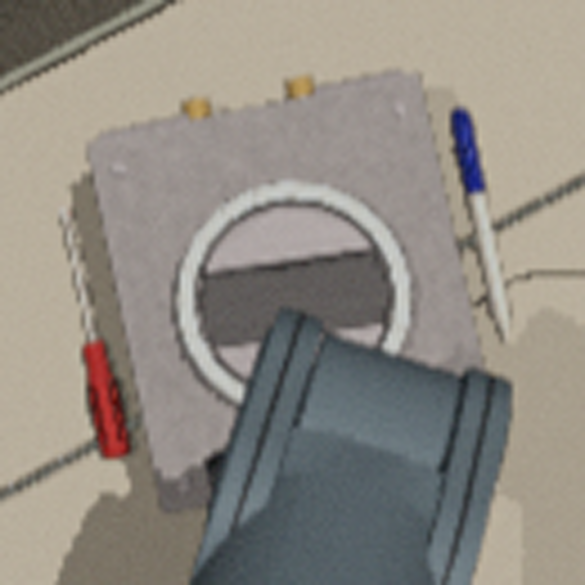

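The cover is flush: slope 0.001 and face at 86.2 mm. The picture shows the slot clear, the arm in front, and the pen and screwdriver untouched. The latch is at about 0.07 rad and its centre at (0.5453, -0.0932). Next I move over the slot end.

{"method": "arm_command", "body": {
  "rows": "-0.04 -0.014 0 2 0;-0.081 -0.028 0 4 0;-0.081 -0.028 0 4 0;-0.081 -0.028 0 4 0;-0.081 -0.028 0.02 4 0;-0.081 -0.028 0.03 4 0;-0.081 -0.028 0.03 4 0;-0.081 -0.028 0.03 4 0"
}}

```text
clock: 5.5
tcp_pos: [0.5497, -0.1224, 0.1234]
tcp_rot: [-0.084, 0.996, 0.0, -0.001]
wrist_force: [0.3, -0.4, 0.5]
width: -0.0
grasp_force: 0.0
```

```bash
python3 - <<'E'
from h import *
T,o=tool(); s=bot.snapshot("wrist"); print(T[:3,3],o["tcp_rot"],o["wrist_force"]); cv2.imwrite("pics/w2.png",s["img"])
E
```

```text
[ 0.54966618 -0.12238368  0.12340788] [-8.41635245e-02  9.96451815e-01  9.75665936e-05 -5.21550416e-04] [ 0.29908642 -0.39244263  0.45358805]
```

View pics/w2.png

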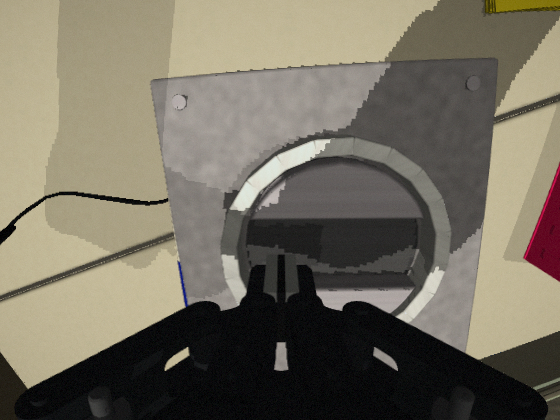

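The fingertips (280,260) are over the left (housing -y) end of the slot. The slot edges are parallel to the image rows, so the tool is aligned. Descending into the slot.

{"method": "arm_command", "body": {
  "rows": "0 0 0.008 0 0;0 0 0.016 0 0;0 0 0.023 0 0;0 0 0.029 0 0;0 0 0.029 0 0"
}}

```text
clock: 6.05
tcp_pos: [0.5497, -0.1222, 0.0934]
tcp_rot: [-0.084, 0.996, 0.0, -0.001]
wrist_force: [0.1, -0.1, -0.0]
width: -0.003
grasp_force: 0.0
```

{"method": "arm_command", "body": {
  "rows": "0.006 0 0 0 0;0.010 0 0 0 0;0.013 0.0012 0 6 0;0.0159 0.0027 0 12 0;0.0186 0.0045 0 18 0;0.0211 0.0066 0 24 0;0.0233 0.0089 0 30 0;0.0233 0.0089 0 30 0"
}}

```text
clock: 6.85
tcp_pos: [0.5258, -0.1175, 0.0949]
tcp_rot: [0.177, 0.984, -0.0, 0.0]
wrist_force: [-0.1, 1.0, -0.4]
width: -0.002
grasp_force: 0.1
```

{"method": "arm_command", "body": {
  "rows": "0.004 0.0017 0 8 0;0.0077 0.0039 0 16 0;0.011 0.0066 0 24 0;0.014 0.0098 0 32 0;0.0165 0.0133 0 40 0;0.0165 0.0133 0 40 0"
}}

```text
clock: 7.45
tcp_pos: [0.5151, -0.099, 0.0947]
tcp_rot: [0.502, 0.865, -0.0, 0.0]
wrist_force: [0.3, 0.1, 0.4]
width: 0.006
grasp_force: 0.0
```

```bash
python3 - <<'E'
from h import *
T,o=tool(); s=bot.snapshot("wrist"); print(T[:3,3],o["wrist_force"],np.degrees(np.arctan2(T[1,0],T[0,0])), o["joints"][6]); cv2.imwrite("pics/w3.png",s["img"])
E
```

```text
[ 0.51507526 -0.09898853  0.09467517] [0.28825437 0.13034857 0.39708998] 119.776969503478 1.0677128028371818
```

View pics/w3.png

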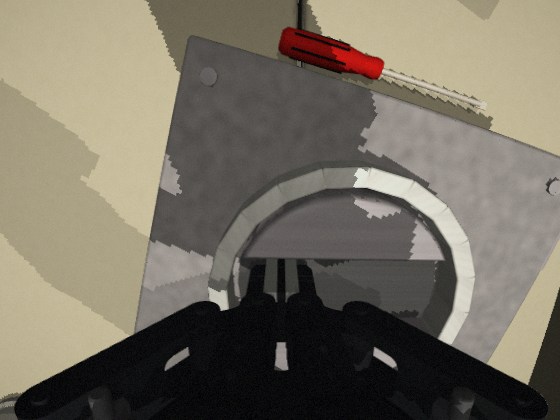

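The cheek edge (row 260) is still parallel to the image rows, so the latch is turning with the tool. It is at about 70°, with 16° left plus the play.

{"method": "arm_command", "body": {
  "rows": "0.004 0.0017 0 8 0;0.0077 0.0039 0 16 0;0.0087 0.0039 0 16 0;0.0097 0.0039 0 16 0;0.0097 0.0039 0 16 0"
}}

```text
clock: 8.0
tcp_pos: [0.5146, -0.0909, 0.0948]
tcp_rot: [0.616, 0.788, -0.0, 0.002]
wrist_force: [3.1, -6.1, -3.5]
width: -0.001
grasp_force: 3.1
```

{"method": "arm_command", "body": {
  "rows": "0.001 0 0 0 0;0.002 0 0 0 0;0.003 0 0 0 0;0.003 0 0 0 0"
}}

```text
clock: 8.4
tcp_pos: [0.5146, -0.0907, 0.095]
tcp_rot: [0.616, 0.787, -0.001, 0.004]
wrist_force: [5.3, -11.6, -7.8]
width: 0.0
grasp_force: 6.5
```

The force rises to about 12 N with no further motion, so the latch is at its stop. I back off to mid-slot, lift clear and check.

{"method": "arm_command", "body": {
  "rows": "-0.005 0 0 0 0;-0.01 0 0 0 0;-0.01 0 0 0 0;-0.01 0 -0.03 0 0;-0.01 0 -0.07 0 0;-0.01 0 -0.11 0 0;-0.01 0 -0.14 0 0;-0.01 0 -0.14 0 0"
}}

```text
clock: 9.2
tcp_pos: [0.5176, -0.0958, 0.2382]
tcp_rot: [0.617, 0.787, 0.002, 0.002]
wrist_force: [0.1, -0.2, -0.5]
width: 0.004
grasp_force: 0.0
```

{"method": "arm_command", "body": {
  "rows": "0.05 0 -0.03 0 0;0.1 0 -0.05 0 0;0.15 -0.02 -0.05 0 0;0.2 -0.04 -0.05 0 0;0.24 -0.05 -0.05 0 0;0.24 -0.05 -0.05 0 0;0.24 -0.05 -0.05 0 0;0.24 -0.05 -0.05 0 0"
}}

```text
clock: 10.0
tcp_pos: [0.4102, 0.1248, 0.2843]
tcp_rot: [0.618, 0.786, -0.0, 0.0]
wrist_force: [0.0, -0.1, 0.6]
width: -0.005
grasp_force: 0.0
```

```bash
python3 chk.py c2
```

```text
[0.41024587 0.12476696 0.28429585] [ 0.04753896 -0.08797343  0.63212813]
cover slope x,y, z0 [ 0.0001 -0.0001  0.0862] 2840
collar centre in housing mm (-4.736756801605225, 0.22117879986763) 62.33170700073242 world [ 0.54534562 -0.09290696]
slot dir [-9.99999706e-01 -7.66415356e-04] latch angle 1.5700299113633978 584
```

View pics/c2.png

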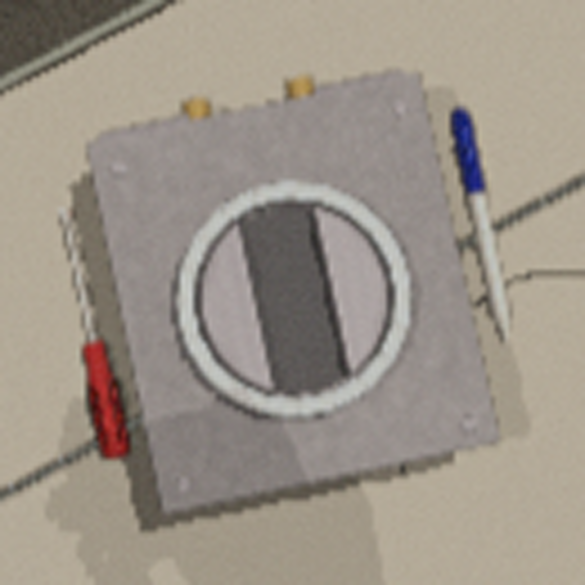

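The cover is flush (slope 0.0001), the latch reads 1.570 rad, the slot lies along the housing's x, and the pen and screwdriver are where they were.

```bash
python3 -c "
from station import bot; print(bot.hand_in())"
```

```text
the job is handed in; nothing more can be done
None
```

The cover is pushed down flush and its latch turned clockwise to the hard stop (measured 1.570 rad), so it is locked; the arm is clear, the pen and screwdriver lie where they were, and the job was handed in at about 10 s.

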